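Put the seasonings back in their racks

TASK

The seasonings left standing along the front of the worktop after cooking have to go back in the wooden racks: two spice jars, a salt shaker and a dropper bottle. Stand each in a free bay of the rack where one of its own kind already stands, right down on the floor board. Keep them upright all the way and leave those already in the racks standing in their bays.

Things in the scene. Friction and masses are not known exactly. Their poses are not given: they have to be found in the camera images.
- spice_green: to be put away: spice jar with a green label and red cap, 45 mm in diameter (red screw cap 45 mm, glass 42 mm), 106 mm tall, 0.11 kg, stands upright; origin at the centre of its underside, z up. It and the other three stand in one row, mixed with a jam jar (104 mm tall, 71 mm wide) and a kitchen timer (52 mm tall, 63 mm wide) that stay.
- spice_brown: to be put away: spice jar with a brown label and red cap, 45 mm in diameter (red screw cap 45 mm, glass 42 mm), 106 mm tall, 0.11 kg, stands upright; origin at the centre of its underside, z up. 
- shaker: to be put away: a salt shaker: clear glass, 39 mm wide at the foot, widest (44 mm) at 30 mm, tapering to 36 mm at 55 mm; grey cap 34 mm wide from 66 to 84 mm, rounded on top; 90 mm tall, 0.10 kg, upright; origin at the centre of its underside, z up. 
- bottle: to be put away: a small brown dropper bottle: body 33 mm in diameter up to about 55 mm, collar 24 mm in diameter from 62 to 77 mm, thin black bulb 13 mm wide above, 102 mm tall, 0.07 kg, upright; origin at the centre of its underside, z up. 
- spice_rack: fixed wooden rack, 3 square bays in a row, 200 mm long (own y), 72 mm deep (own x; front is -x). Origin: centre of underside, z up. Floor board's top at z = 8 mm; bays 56 x 56 mm inside, centres at x = 0, y = -64, 0 and +64 mm. Dowel rails round each bay, tops at z = 32 mm; arched end boards 65 mm tall. For spice jars: one stands in the middle bay, the two end bays are free.
- shaker_rack: fixed wooden rack, 2 square bays in a row, 136 mm long (own y), 72 mm deep (own x; front is -x). Origin: centre of underside, z up. Floor board's top at z = 8 mm; bays 56 x 56 mm inside, centres at x = 0, y = -32 and +32 mm. Dowel rails round each bay, tops at z = 32 mm; arched end boards 65 mm tall. For salt shakers: one stands in the +y bay, the other is free.
- bottle_rack: fixed wooden rack, 2 square bays in a row, 112 mm long (own y), 60 mm deep (own x; front is -x). Origin: centre of underside, z up. Floor board's top at z = 8 mm; bays 44 x 44 mm inside, centres at x = 0, y = -26 and +26 mm. Dowel rails round each bay, tops at z = 32 mm; arched end boards 59 mm tall. For dropper bottles: one stands in the -y bay, the other is free.
- racked_spice: the spice jar (brown label, red cap) that already stands in the spice rack; to be left there; 45 mm in diameter (red screw cap 45 mm, glass 42 mm), 106 mm tall, 0.11 kg, stands upright; origin at the centre of its underside, z up. Keep the wrist clear of the wall cupboards: they hang 0.44 m above the worktop, their handles 90 mm behind the middle of the racks.
- racked_shaker: already stands in the shaker rack; to be left there: a salt shaker: clear glass, 39 mm wide at the foot, widest (44 mm) at 30 mm, tapering to 36 mm at 55 mm; grey cap 34 mm wide from 66 to 84 mm, rounded on top; 90 mm tall, 0.10 kg, upright; origin at the centre of its underside, z up. 
- racked_bottle: already stands in the bottle rack; to be left there: a small brown dropper bottle: body 33 mm in diameter up to about 55 mm, collar 24 mm in diameter from 62 to 77 mm, thin black bulb 13 mm wide above, 102 mm tall, 0.07 kg, upright; origin at the centre of its underside, z up. 
Things that resemble listed ones, but are neither listed nor needed, are in the scene too. Leave any turquoise look-alike of the racked_bottle alone.

How it is judged:
By the outcome, as a careful person would: the job done as asked, in the order asked, and still so for the second after the job is handed in, with the robot touching nothing.
It also fails if it takes over 99 s, if anything falls off the work surface, if the arm or the gripper's body presses on something with over 40 N, if the wrist force passes 120 N, or if a joint passes its speed limit or range.

ROBOT

A 7-joint arm with a two-finger parallel gripper is mounted at the origin on a cart in front of the work surface, level with it; the furniture and walls round the work are solid. World frame = base frame: x ahead of the robot, y to its left, z up, the work surface at z = 0. Lengths are in m, angles in rad, forces in N, time in s.
With the tool pointing down it reaches from about 0.4 to 0.85 m from the base axis. Payload 10.4 kg.
Tool frame: the origin (TCP) lies midway between the tips of the shut fingers; the grasp point (between the pads) lies 19 mm behind it; z points along the fingers, y is the line along which they close (so a half turn about z gives the same grasp; the last joint's range is limited). The gripper opens to 85 mm and grips with 20 to 120 N. Pads are 22 mm wide; open, the fingers measure 114 mm over their backs; the gripper's body (76 mm by 85 mm) begins 54 mm behind the grasp point. The pads swing forward as they close: fully open they stand 13 mm farther back than shut.
Start: joints at [1.309, 0.332, -0.065, 1.46, 0.022, 1.35, -0.088], TCP at [0.148, -0.607, 0.231] pointing down, gripper open.
Joint ranges: [-2.6, 2.6], [-0.5, 2.12], [-1.47, 1.34], [0.16, 2.42], [-1.27, 4.41], [0.06, 2.06], [-2.6, 2.6]. Speed limits (rad/s): [2.22, 2.22, 2.79, 2.79, 3.14, 3.14, 3.14].

INTERFACE

Orientations are given as [roll, pitch, yaw] about the fixed x, y, z axes, in that order (R = Rz(yaw) Ry(pitch) Rx(roll)).
In Python, from cell import observe, capture, sign_off gives the robot as it stands.
- The arm moves only by the shell command python3 -m inch 'ROWS'. ROWS is text: rows parted by semicolons, each of 7 numbers parted by spaces: the finger opening in mm, from 0 to 85.4, then the shift along the tool's x, y, z in units of 25 mm (1.0 is 25 mm), then the turn, a rotation vector about the tool's x, y, z in units of 8 degrees (1.0 is 8 degrees). A call has 1 to 20 rows; each row shifts and turns the commanded pose from where the row before left it, along the tool's axes as they then stand; what a row does not reach is not made up. A row lasts 1/10 s, in which the tool goes at most 50 mm and 8.59 degrees, less where a joint would pass 70% of its speed; a pose out of reach is approached as far as the arm can. A call is refused whole if a number of a shift passes 1 or a number of a turn 1, either way. A call with a gripper value outside its range is refused whole. The fingers move at their own pace and stop on an object; the grip force is fixed at half the most. Time passes only in rows, so rows that do not move let the fingers close. It gives the time, the measured TCP pose, the force, the opening and the grip force at its end, in the units of the state.
- observe(): the state, without advancing time (a new reading comes with each control period).
- capture(name): name is "scene" or "top"; returns a dict with "frame" (420x560x3 uint8, red, green, blue), "fx", "fy", "cx", "cy" (pixels), "R" (3x3) and "t" (3): a world point X has camera coordinates R X + t. Camera axes: x right, y down, z forward; pixel columns grow to the right and rows downward; lengths in m; the calibration is good to about 2 mm. A picture is of the moment at which its call begins. There is no depth.
- sign_off(): hands the job in; it is judged then, once.
The state is a dict: "clock": time; "joints": joint angles; "joint_vel": joint speeds; "joint_torque": joint torques, N m; "eef_pos": TCP position; "ee_rot": TCP orientation; "force": force on the tool from outside, world axes, zero at the start; "torque": the same for the moment, N m; "gripper_width": finger opening in m; "gripper_force": force on a finger pad.
Only numpy, scipy, OpenCV 4.12 (cv2) and the standard library are available. Lean on these libraries where they do the work, as an engineer would, in place of code of your own. Each camera call takes 0.05 s, during which the arm holds its last target. There are 200 camera calls.

## Working session

There is one attempt and no reset: what is moved stays moved. The work goes in short steps, Python scripts to look and compute and a shell command to move; the robot and the scene stay as the last step left them, time stands still between calls to the robot, and variables do not carry over. Pictures are saved under pics/ and viewed, at most 14 in all, crops included, and the job is handed in when it is done.

```bash
mkdir -p pics; ls
python3 - <<'E'
from cell import observe,capture
import cv2,numpy as np,json
print(observe())
for n in("scene","top"):
    c=capture(n); cv2.imwrite(f"pics/{n}0.png",c["frame"][:,:,::-1]); print(n,c["fx"],c["fy"],c["cx"],c["cy"],np.round(c["R"],4).tolist(),np.round(c["t"],4).tolist(), (-np.array(c["R"]).T@np.array(c["t"])).round(3))
E
```

```text
pics
{'clock': 0.0, 'joints': array([ 1.30940778,  0.33284874, -0.06468063,  1.46096659,  0.02158506,
        1.34986719, -0.08849719]), 'joint_vel': array([-0.00091314, -0.00020781,  0.00308228,  0.00020012, -0.00026546,
       -0.00037816,  0.00282129]), 'joint_torque': array([ 7.82169849e-07, -6.25456023e+01,  4.90916613e-02, -3.91606700e+01,
        1.60908775e-02,  9.99131764e-03, -2.41723910e-05]), 'eef_pos': array([ 0.14772828, -0.60690366,  0.23051824]), 'ee_rot': array([-3.14019865e+00,  5.67785994e-05,  2.38791317e-01]), 'force': array([-0.59183215,  0.42576731, -0.57433437]), 'torque': array([-0.03634098, -0.00864067,  0.02412909]), 'gripper_force': 0.0, 'gripper_width': 0.08565075114641421}
scene 535.3767602907216 535.3767602907216 286.4711788285083 218.79258999045013 [[-0.8487, -0.5286, -0.0143], [-0.3822, 0.6318, -0.6743], [0.3655, -0.5669, -0.7383]] [0.4926, 0.1573, 0.9908] [0.116 0.723 0.845]
top 381.3688685465528 381.3688685465528 282.38078341057206 204.57230344890618 [[-0.0165, -0.9998, 0.0118], [-0.9808, 0.0139, -0.1947], [0.1945, -0.0148, -0.9808]] [0.1186, 0.5053, 0.792] [0.343 0.123 0.874]
```

View pics/scene0.png

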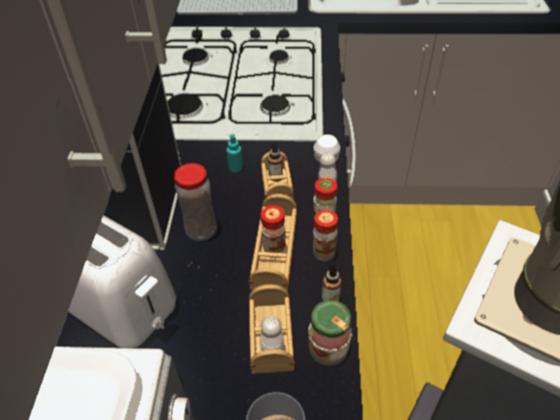

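View pics/top0.png

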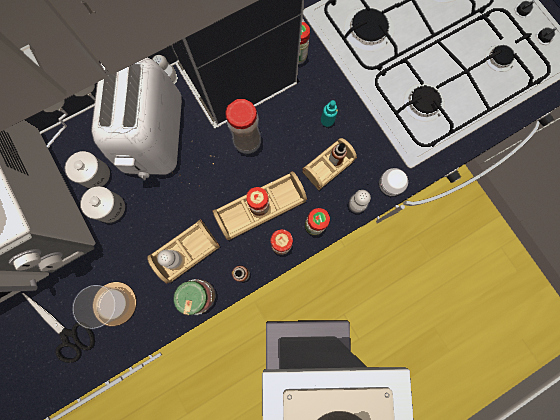

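Top view: row from left to right is jam jar (193,297), bottle (240,273), spice jar (282,241), spice jar (318,220), shaker (360,200), white timer (394,182). Racks at (184,250), (258,205) and (330,163). 

Possible confusions: turquoise bottle (330,113), racked bottle (340,150), racked spice jar (257,198), racked shaker (168,258), the big red-capped jar (242,110) and another red cap at (303,40). The things I want are the four in the front row; I check them in a close crop.

Run:
```python
import cv2,numpy as np
a=cv2.imread("pics/scene0.png")[120:385,225:365]; b=cv2.imread("pics/top0.png")[125:325,140:420]
a=cv2.resize(a,None,fx=2.2,fy=2.2,interpolation=cv2.INTER_CUBIC); b=cv2.resize(b,None,fx=1.7,fy=1.7,interpolation=cv2.INTER_CUBIC)
h=max(a.shape[0],b.shape[0]); o=np.zeros((h,a.shape[1]+b.shape[1],3),np.uint8); o[:a.shape[0],:a.shape[1]]=a;o[:b.shape[0],a.shape[1]:]=b
print(o.shape);cv2.imwrite("pics/crop0.png",o)
```

```text
(583, 784, 3)
```

View pics/crop0.png

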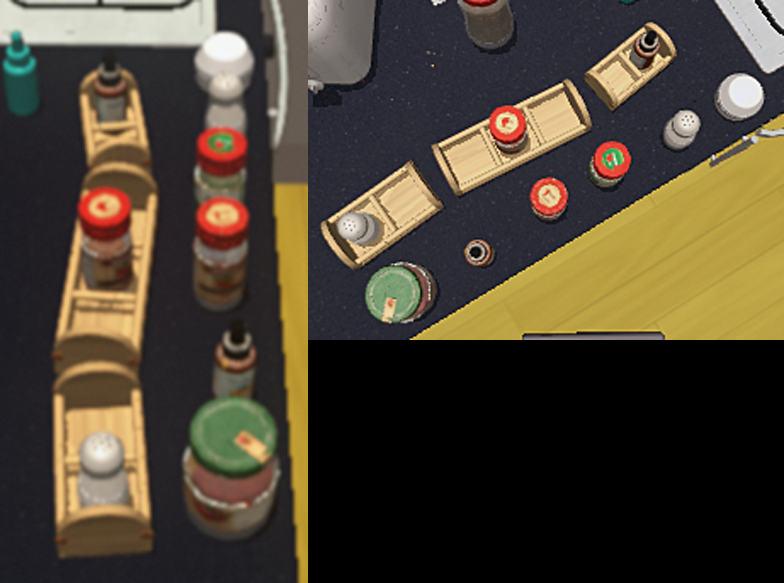

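Crop: the green jar is the one with green on its cap at top-view pixel (318,220), the brown jar is at (282,241), the shaker at (361,196) and the bottle at (239,274). The turquoise one stands well apart. Next I measure, and enlarge the racks with a pixel grid.

```bash
cat > h.py <<'E'
import numpy as np,cv2
from cell import capture,observe
def ray(c,p):
    R=np.array(c["R"]);t=np.array(c["t"]);d=R.T@np.array([(p[0]-c["cx"])/c["fx"],(p[1]-c["cy"])/c["fy"],1]);return -R.T@t,d/np.linalg.norm(d)
def plane(c,p,z):
    o,d=ray(c,p);return o+d*(z-o[2])/d[2]
def tri(c1,p1,c2,p2):
    o1,d1=ray(c1,p1);o2,d2=ray(c2,p2);s=np.linalg.lstsq(np.c_[d1,-d2],o2-o1,rcond=None)[0]
    a,b=o1+d1*s[0],o2+d2*s[1];return (a+b)/2,np.linalg.norm(a-b)*1e3
def reds(c):
    h=cv2.cvtColor(c["frame"],cv2.COLOR_RGB2HSV);m=((h[...,0]<6)|(h[...,0]>174))&(h[...,1]>150)&(h[...,2]>90)
    n=cv2.findContours(m.astype(np.uint8),0,2)[0];return [(tuple(np.round(cv2.fitEllipse(k)[0],1)),np.round(cv2.fitEllipse(k)[1],1)) for k in n if cv2.contourArea(k)>100]
E
python3 - <<'E'
from h import *
S,T=capture("scene"),capture("top")
print(reds(S));print(reds(T))
def crop(c,x,y,w,h,f):
    o=cv2.resize(c["frame"][y:y+h,x:x+w,::-1],None,fx=f,fy=f,interpolation=cv2.INTER_CUBIC)
    for i in range(0,w,10):
        cv2.line(o,(i*f,0),(i*f,6 if i%50 else 14),(255,255,0),1)
        if (x+i)%20==0: cv2.putText(o,str(x+i),(i*f,24),0,.4,(255,255,0),1)
    for j in range(0,h,10):
        cv2.line(o,(0,j*f),(6,j*f),(255,255,0),1)
        if (y+j)%20==0: cv2.putText(o,str(y+j),(8,j*f+4),0,.4,(255,255,0),1)
    return o
cv2.imwrite("pics/t1.png",crop(T,220,130,190,140,4)); cv2.imwrite("pics/t2.png",crop(T,140,200,140,120,5)); cv2.imwrite("pics/s1.png",crop(S,240,130,120,145,4))
E
```

```text
[((np.float64(325.1), np.float64(219.2)), array([19.7, 24.1])), ((np.float64(271.9), np.float64(216.3)), array([23.1, 24. ])), ((np.float64(325.0), np.float64(187.9)), array([20.7, 21.8])), ((np.float64(189.7), np.float64(174.4)), array([23.2, 32.7]))]
[((np.float64(281.1), np.float64(240.1)), array([21.2, 21.5])), ((np.float64(318.3), np.float64(218.7)), array([21.6, 21.7])), ((np.float64(256.6), np.float64(197.5)), array([20.5, 21.4])), ((np.float64(240.4), np.float64(113.0)), array([28. , 30.3]))]
```

View pics/t1.png

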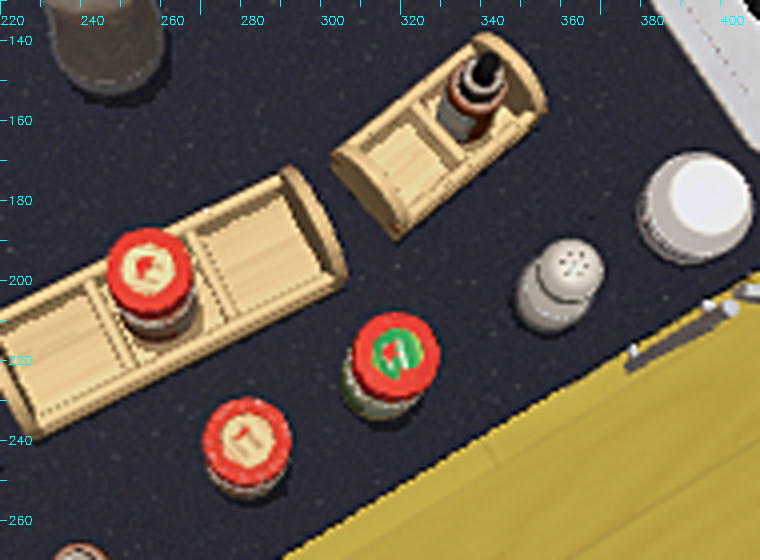

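View pics/t2.png

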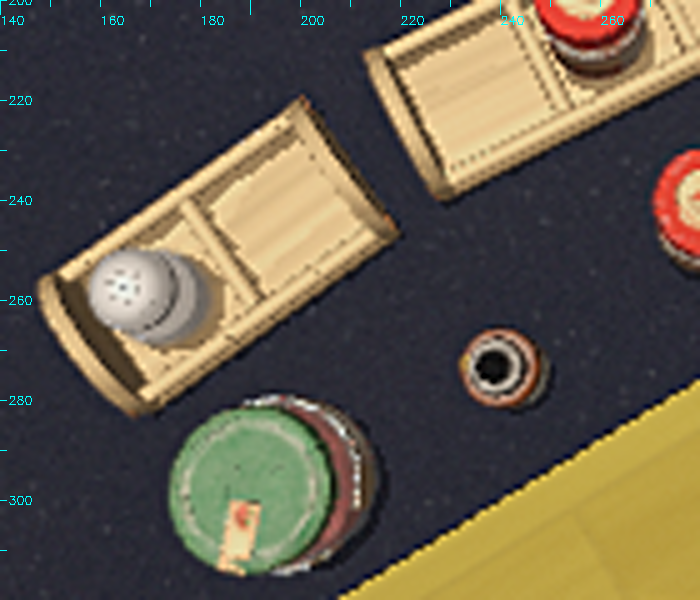

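View pics/s1.png

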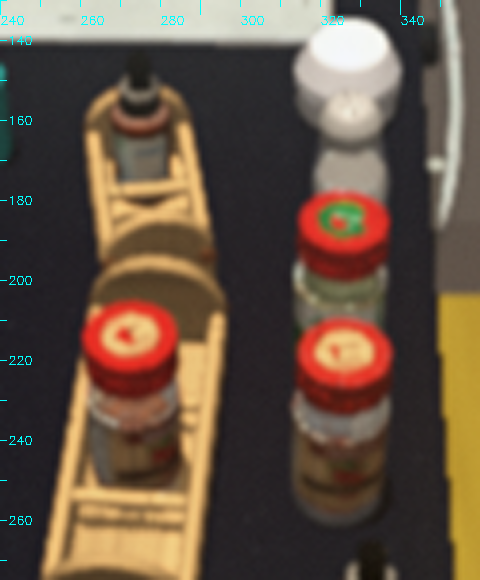

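Crops: they show the rack corners sharply. Front bottom corners in the top view: spice (306.2,201.2)/(229.2,240), bottle (356.2,158.2)/(319.5,190), shaker (219.6,247.2)/(168,283). Shaker dome holes are at (363.2,195.5) top and (326.2,156) scene; bottle bulb tip at (239,273.2) top and (332.8,267.5) scene.

Run:
```python
from h import *
np.set_printoptions(precision=4,suppress=True)
S,T=capture("scene"),capture("top")
for n,p,q in [("brown",(325.1,219.2),(281.1,240.1)),("green",(325,187.9),(318.3,218.7)),("racked_sp",(271.9,216.3),(256.6,197.5)),("shaker",(326.2,156),(363.2,195.5)),("bottle",(332.8,267.5),(239,273.2)),("r_shaker",(271,327),(164.5,257.5)),("shk corner",(294,369),(168,283))]:
    x,e=tri(S,p,T,q);print(n,x,e,"dist",np.hypot(*x[:2]))
print("brown@98",plane(T,(281.1,240.1),.1)); print("green",plane(T,(318.3,218.7),.1)); print("shaker",plane(T,(363.2,195.5),.089),"bottle",plane(T,(239,273.2),.101),"rsp",plane(T,(256.6,197.5),.108))
for n,a,b,L,bays,hd in [("spice",(306.2,201.2),(229.2,240),200,(-64,0,64),36),("bottle",(356.2,158.2),(319.5,190),112,(-26,26),30),("shaker",(219.6,247.2),(168,283),136,(-32,32),36)]:
    A,B=plane(T,a,0),plane(T,b,0);d=B-A;l=np.linalg.norm(d);y=d/l;x=np.array([y[1],-y[0],0]);C=(A+B)/2+x*hd/1e3
    print(n,"len",l*1e3,L,"yaw",np.degrees(np.arctan2(x[1],x[0])),"C",C)
    for k in bays:
        P=C+y*k/1e3;print("   bay",k,P,"r",np.hypot(*P[:2]))
        for c,nm in((T,"T"),(S,"S")):
            w=np.array(c["R"])@(P+[0,0,.008])+c["t"];print("     ",nm,np.round([w[0]/w[2]*c["fx"]+c["cx"],w[1]/w[2]*c["fy"]+c["cy"]],1))
```

```text
brown [0.4225 0.1151 0.1008] 1.6773748616288695 dist 0.4379152892058236
green [0.4659 0.0375 0.0961] 1.939350022694172 dist 0.4674544837006653
racked_sp [0.5102 0.1641 0.1054] 2.5968397912681724 dist 0.5359386405541909
shaker [ 0.5169 -0.0611  0.0837] 1.0122612877072785 dist 0.5204781902521424
bottle [0.3583 0.2011 0.0919] 0.8960088537369709 dist 0.4108882788895898
r_shaker [0.3909 0.3539 0.0829] 4.661997828348381 dist 0.5273438581628592
shk corner [0.3398 0.3656 0.009 ] 3.7963816135596242 dist 0.49914001379840156
brown@98 [0.4234 0.1154 0.1   ]
green [0.4662 0.0382 0.1   ]
shaker [ 0.5162 -0.0597  0.089 ] bottle [0.3586 0.2003 0.101 ] rsp [0.5109 0.1644 0.108 ]
spice len 199.61695152090516 200 yaw 26.23083207618716 C [0.5122 0.1596 0.    ]
   bay -64 [0.5405 0.1022 0.    ] r 0.5500351280109612
      T [285.6 193.9]
      S [276.8 223.5]
   bay 0 [0.5122 0.1596 0.    ] r 0.5364635732815755
      T [261.  206.1]
      S [273.3 247. ]
   bay 64 [0.4839 0.217  0.    ] r 0.5303203643742507
      T [236.1 218.6]
      S [269.5 272.5]
bottle len 119.26024557338253 112 yaw 40.30606204524604 C [ 0.6119 -0.004  -0.    ]
   bay -26 [ 0.6288 -0.0239 -0.    ] r 0.6292197351489803
      T [338.  156.9]
      S [274.  173.7]
   bay 26 [ 0.5951  0.0158 -0.    ] r 0.5953390607310346
      T [321.8 170.8]
      S [277.1 189.4]
shaker len 138.14678818951785 136 yaw 34.42686196312247 C [0.4103 0.3322 0.    ]
   bay -32 [0.4284 0.3058 0.    ] r 0.5263642872085821
      T [196.6 243.4]
      S [268.4 319.1]
   bay 32 [0.3922 0.3586 0.    ] r 0.5314570337134182
      T [172.5 259.9]
      S [269.1 351.1]
```

Run:
```python
from h import *
T=capture("top")
for a,b,z in [((303,168),(340,139.5),.032),((323.7,181.2),(352.5,158.7),.032),((319.5,190),(353.5,163),0)]:
    A,B=plane(T,a,z),plane(T,b,z);d=A-B;print(A,B,np.linalg.norm(d),np.degrees(np.arctan2(-d[0],d[1])))
def corners(C,yaw,hd,bays,hb):
    x=np.array([np.cos(yaw),np.sin(yaw),0]);y=np.array([-x[1],x[0],0])
    for k in bays:
        for z in (.008,.032):
            for sx,sy in((-1,-1),(1,-1),(1,1),(-1,1)): yield C+y*k+x*sx*hb+y*sy*hb+np.array([0,0,z]),z
o=cv2.resize(T["frame"][130:290,150:360,::-1],None,fx=3.7,fy=3.7,interpolation=cv2.INTER_CUBIC)
A=plane(T,(319.5,190),0);yw=np.radians(38);x=np.array([np.cos(yw),np.sin(yw),0]);y=np.array([-x[1],x[0],0]);Cb=A-y*.056+x*.03;print("bottle C",Cb,"bay",Cb+y*.026)
for C,yaw,hd,bays,hb in [(np.array([.5122,.1596,0]),26.2,.036,(-.064,.064),.028),(Cb,38,.03,(.026,-.026),.022),(np.array([.4103,.3322,0]),34.4,.036,(-.032,),.028)]:
    for P,z in corners(C,np.radians(yaw),hd,bays,hb):
        w=np.array(T["R"])@P+T["t"];u=(w[0]/w[2]*T["fx"]+T["cx"]-150+.5)*3.7;v=(w[1]/w[2]*T["fy"]+T["cy"]-130+.5)*3.7
        cv2.circle(o,(int(u),int(v)),3,(255,0,0) if z<.01 else (0,0,255),-1)
cv2.imwrite("pics/ov.png",o)
```

```text
[0.59529947 0.06181552 0.032     ] [ 0.66328182 -0.02646091  0.032     ] 0.11141960965364453 37.60013912374307
[0.56339877 0.01541112 0.032     ] [ 0.61613917 -0.05324587  0.032     ] 0.08657558496509501 37.5304685683428
[0.55049734 0.02202869 0.        ] [ 0.61573185 -0.0617904   0.        ] 0.10621290664883228 37.892817520458856
bottle C [ 0.6086147  -0.00363007  0.        ] bay [0.5926075  0.01685821 0.        ]
```

View pics/ov.png

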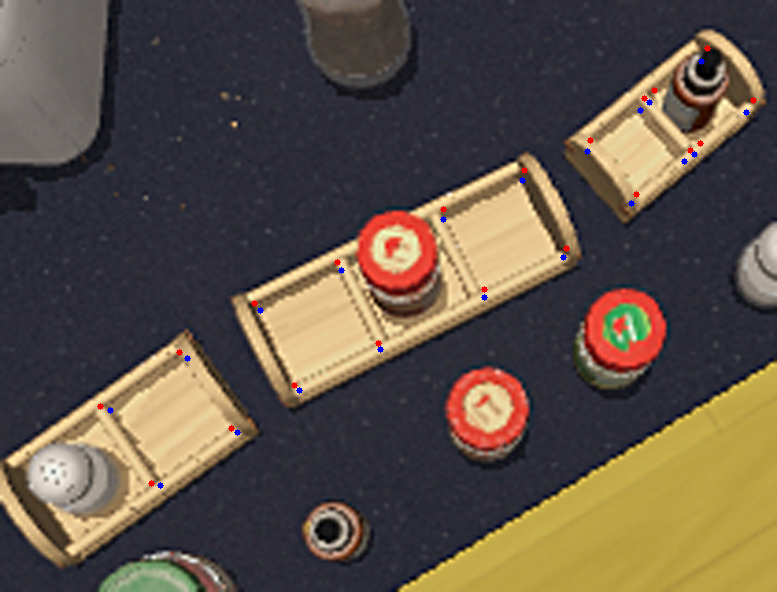

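Run:
```python
from h import *
S,T=capture("scene"),capture("top")
print("racked bottle",plane(T,(341.7,147),.109),tri(S,(274.7,145),T,(341.7,147)))
o=[]
for c,x0,y0,w,h,f in((T,298,133,64,62,7),(S,255,140,45,62,7)):
    im=cv2.resize(c["frame"][y0:y0+h,x0:x0+w,::-1],None,fx=f,fy=f,interpolation=cv2.INTER_LANCZOS4)
    C=np.array([.6086,-.0036,0]);yw=np.radians(38);x=np.array([np.cos(yw),np.sin(yw),0]);y=np.array([-x[1],x[0],0])
    for z,col in((.008,(255,0,0)),(.032,(0,0,255))):
      for k in(.026,-.026):
        for sx,sy in((-1,-1),(1,-1),(1,1),(-1,1)):
            q=np.array(c["R"])@(C+y*k+(x*sx+y*sy)*.022+[0,0,z])+c["t"]
            cv2.circle(im,(int((q[0]/q[2]*c["fx"]+c["cx"]-x0+.5)*f),int((q[1]/q[2]*c["fy"]+c["cy"]-y0+.5)*f)),2,col,-1)
    o.append(im)
cv2.imwrite("pics/bz.png",np.hstack(o))
```

```text
racked bottle [ 0.6172806  -0.01559472  0.109     ] (array([ 0.61951116, -0.01699924,  0.10183286]), np.float64(0.6760462409356075))
```

View pics/bz.png

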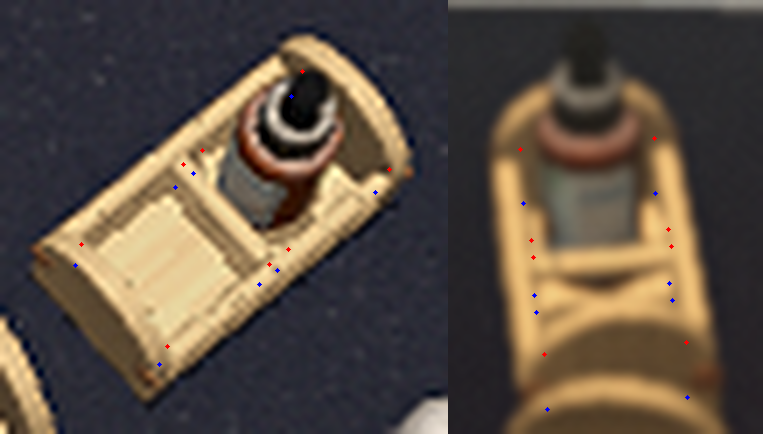

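The bottle rack crop shows the partition (around (220,220) in the crop) about 4 mm further along +y than predicted, so I shift that bay to (0.590, 0.020). Same check for the other two racks.

Run:
```python
from h import *
T=capture("top")
o=[]
for x0,y0,w,h,f,C,yw,bays in((208,168,102,76,7,[.5122,.1596,0],26.2,(-.064,0,.064)),):
    im=cv2.resize(T["frame"][y0:y0+h,x0:x0+w,::-1],None,fx=f,fy=f,interpolation=cv2.INTER_LANCZOS4)
    yw=np.radians(yw);x=np.array([np.cos(yw),np.sin(yw),0]);y=np.array([-x[1],x[0],0])
    for z,col in((.008,(255,0,0)),(.032,(0,0,255))):
      for k in bays:
        for sx,sy in((-1,-1),(1,-1),(1,1),(-1,1)):
            q=np.array(T["R"])@(np.array(C)+y*k+(x*sx+y*sy)*.028+[0,0,z])+T["t"]
            cv2.circle(im,(int((q[0]/q[2]*T["fx"]+T["cx"]-x0+.5)*f),int((q[1]/q[2]*T["fy"]+T["cy"]-y0+.5)*f)),2,col,-1)
    o.append(im)
cv2.imwrite("pics/sz.png",np.hstack(o))
```

```text
(no output)
```

View pics/sz.png

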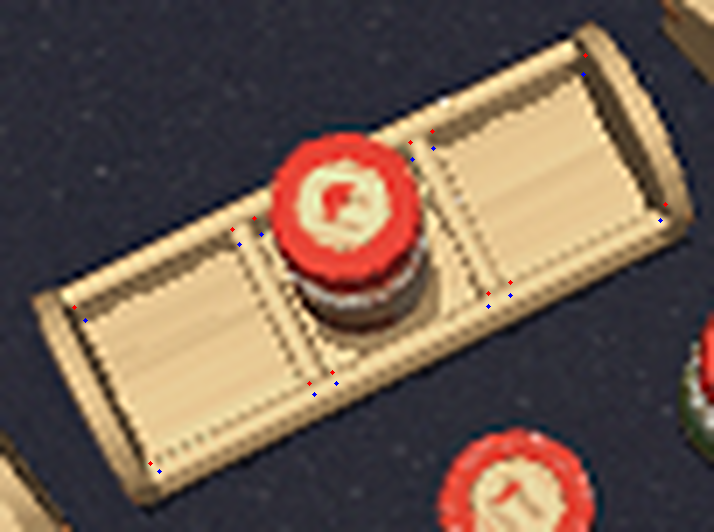

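Spice rack crop: partitions near (455,218) and (278,306). They give a yaw of about 25.2° and bays at (0.539,0.1026) and (0.4845,0.2184); the shaker bay is at (0.430,0.303). I turn the tool first so the fingers close across the rack depth.

```bash
cat > need.py <<'E'
# usage: need.py x y z yawdeg [x y z ...]: tool-axis units from the present pose, then between points
import sys;import numpy as np
from cell import observe
from scipy.spatial.transform import Rotation as Ro
s=observe();R=Ro.from_euler("xyz",s["ee_rot"]);p=np.array(s["eef_pos"]);a=[float(v) for v in sys.argv[1:]]
yaw=a[3];G=Ro.from_euler("xyz",[np.pi,0,np.radians(yaw)]);print("t",round(s["clock"],2),"pos",p.round(4),"rpy",np.degrees(s["ee_rot"]).round(1),"F",np.round(s["force"],1),"w",round(s["gripper_width"],4),round(s["gripper_force"],1),"j",np.round(s["joints"],2))
print("turn units",(np.degrees((R.inv()*G).as_rotvec())/8).round(2))
for q in [a[:3]]+[a[i:i+3] for i in range(4,len(a),3)]:
    print("to",q,"units after turn",(G.inv().apply(np.array(q)-p)/.025).round(2));p=np.array(q)
E
python3 -m inch '85 0 0 0 0 0 -1;85 0 0 0 0 0 -1;85 0 0 0 0 0 -1;85 0 0 0 0 0 -1;85 0 0 0 0 0 -1;85 0 0 0 0 0 -1;85 0 0 0 0 0 -1;85 0 0 0 0 0 -1;85 0 0 0 0 0 -1;85 0 0 0 0 0 -1;85 0 0 0 0 0 -1;85 0 0 0 0 0 -1;85 0 0 0 0 0 -0.69;85 0 0 0 0 0 0'
python3 need.py .38 -.35 .23 115.2 .466 .038 .23 .466 .038 .07
```

```text
clock: 1.9
eef_pos: [0.1477, -0.6073, 0.2313]
ee_rot: [3.142, 0.0, 2.012]
force: [0.4, -0.3, 0.4]
gripper_width: 0.0849
gripper_force: 0.0
t 1.9 pos [ 0.1477 -0.6073  0.2313] rpy [180.    0.  115.3] F [ 0.4 -0.3  0.4] w 0.0849 0.0 j [ 1.5   0.35 -0.3   1.45  0.11  1.36  1.63]
turn units [0.   0.   0.01]
to [0.38, -0.35, 0.23] units after turn [ 5.36 12.79  0.05]
to [0.466, 0.038, 0.23] units after turn [12.58  9.72  0.  ]
to [0.466, 0.038, 0.07] units after turn [-0.  -0.   6.4]
```

```bash
python3 -m inch '85 0.41 0.98 0 0 0 0;85 0.41 0.98 0 0 0 0;85 0.41 0.98 0 0 0 0;85 0.41 0.98 0 0 0 0;85 0.41 0.98 0 0 0 0;85 0.41 0.98 0 0 0 0;85 0.41 0.98 0 0 0 0;85 0.41 0.98 0 0 0 0;85 0.41 0.98 0 0 0 0;85 0.41 0.98 0 0 0 0;85 0.41 0.98 0 0 0 0;85 0.41 0.98 0 0 0 0;85 0.41 0.98 0 0 0 0' >/dev/null
python3 -m inch '85 0.97 0.75 0 0 0 0;85 0.97 0.75 0 0 0 0;85 0.97 0.75 0 0 0 0;85 0.97 0.75 0 0 0 0;85 0.97 0.75 0 0 0 0;85 0.97 0.75 0 0 0 0;85 0.97 0.75 0 0 0 0;85 0.97 0.75 0 0 0 0;85 0.97 0.75 0 0 0 0;85 0.97 0.75 0 0 0 0;85 0.97 0.75 0 0 0 0;85 0.97 0.75 0 0 0 0;85 0.97 0.75 0 0 0 0;85 0 0 0 0 0 0;85 0 0 0 0 0 0'
python3 need.py .466 .038 .23 115.2 .466 .038 .07
```

```text
clock: 4.7
eef_pos: [0.4656, 0.0383, 0.2313]
ee_rot: [3.142, 0.0, 2.01]
force: [0.3, -1.0, -0.8]
gripper_width: 0.0853
gripper_force: 0.0
t 4.7 pos [0.4656 0.0383 0.2313] rpy [180.    0.  115.2] F [ 0.3 -1.  -0.8] w 0.0853 0.0 j [ 0.77  0.04 -0.95  1.82  0.03  1.3   0.25]
turn units [ 0.    0.   -0.01]
to [0.466, 0.038, 0.23] units after turn [-0.02  0.01  0.05]
to [0.466, 0.038, 0.07] units after turn [-0.  -0.   6.4]
```

```bash
python3 -m inch '75 0 0 1 0 0 0;70 0 0 1 0 0 0;70 0 0 1 0 0 0;70 0 0 1 0 0 0;70 0 0 1 0 0 0;70 0 0 0.9 0 0 0;70 0 0 0.5 0 0 0;70 0 0 0 0 0 0;30 0 0 0 0 0 0;30 0 0 0 0 0 0;30 0 0 0 0 0 0;30 0 0 0 0 0 0;30 0 0 0 0 0 0;30 0 0 0 0 0 0;30 0 0 0 0 0 0'
python3 need.py .466 .038 .165 115.2 .539 .1026 .165 .539 .1026 .082
```

```text
clock: 6.2
eef_pos: [0.4665, 0.0377, 0.0726]
ee_rot: [3.14, 0.002, 2.01]
force: [-1.4, -1.9, 6.4]
gripper_width: 0.0431
gripper_force: 60.2
t 6.2 pos [0.4665 0.0377 0.0726] rpy [1.799e+02 1.000e-01 1.152e+02] F [-1.4 -1.9  6.4] w 0.0431 60.2 j [ 0.67  0.27 -0.92  2.    0.26  0.99  0.06]
turn units [ 0.01  0.01 -0.  ]
to [0.466, 0.038, 0.165] units after turn [ 0.02 -0.01 -3.7 ]
to [0.539, 0.1026, 0.165] units after turn [1.09 3.74 0.  ]
to [0.539, 0.1026, 0.082] units after turn [-0.   -0.    3.32]
```

```bash
python3 -m inch '30 0 0 -0.5 0 0 0;30 0 0 -0.8 0 0 0;30 0 0 -0.8 0 0 0;30 0 0 -0.8 0 0 0;30 0 0 -0.8 0 0 0;30 0.2 0.6 0 0 0 0;30 0.2 0.8 0 0 0 0;30 0.2 0.8 0 0 0 0;30 0.2 0.8 0 0 0 0;30 0.29 0.74 0 0 0 0;30 0 0 0 0 0 0;30 0 0 0 0 0 0;30 0 0 0 0 0 0'
python3 need.py .539 .1026 .165 115.2 .539 .1026 .082
python3 - <<'E'
from h import *
o=[capture(n)["frame"][y:y+150,x:x+150,::-1] for n,x,y in(("top",220,120),("scene",220,130))]
cv2.imwrite("pics/g1.png",cv2.resize(np.hstack(o),None,fx=2.6,fy=2.6,interpolation=cv2.INTER_CUBIC))
E
```

```text
clock: 7.5
eef_pos: [0.5383, 0.1017, 0.1643]
ee_rot: [-3.141, 0.001, 2.01]
force: [-0.6, -0.8, -1.1]
gripper_width: 0.0432
gripper_force: 61.3
t 7.5 pos [0.5383 0.1017 0.1643] rpy [-180.     0.   115.2] F [-0.6 -0.8 -1.1] w 0.0432 61.3 j [ 0.52  0.35 -0.95  1.72  0.3   1.23 -0.06]
turn units [-0.    0.01 -0.  ]
to [0.539, 0.1026, 0.165] units after turn [ 0.02  0.04 -0.03]
to [0.539, 0.1026, 0.082] units after turn [-0.   -0.    3.32]
```

View pics/g1.png

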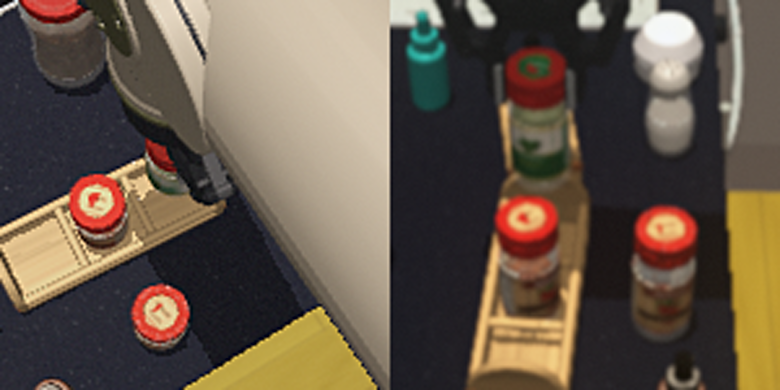

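Green jar held upright over the right bay (jar at (538,120), bay just below it in the scene crop). Lowering.

```bash
python3 -m inch '30 0.02 0.04 0.8 0 0 0;30 0 0 0.8 0 0 0;30 0 0 0.6 0 0 0;30 0 0 0.5 0 0 0;30 0 0 0.3 0 0 0;30 0 0 0.2 0 0 0;30 0 0 0 0 0 0'
python3 need.py .539 .1026 .082 115.2
```

```text
clock: 8.3
eef_pos: [0.5392, 0.1033, 0.0835]
ee_rot: [-3.141, -0.0, 2.011]
force: [0.3, -0.4, -0.4]
gripper_width: 0.0433
gripper_force: 61.3
t 8.3 pos [0.5392 0.1033 0.0835] rpy [-180.    -0.   115.2] F [ 0.3 -0.4 -0.4] w 0.0433 61.3 j [ 0.47  0.45 -0.9   1.79  0.39  1.09 -0.12]
turn units [-0. -0.  0.]
to [0.539, 0.1026, 0.082] units after turn [-0.02 -0.02  0.06]
```

```bash
python3 -m inch '30 0 0 0.06 0 0 0;30 0 0 0.05 0 0 0;30 0 0 0.03 0 0 0;30 0 0 0 0 0 0'
```

```text
clock: 8.7
eef_pos: [0.5395, 0.1034, 0.0807]
ee_rot: [3.141, 0.0, 2.011]
force: [-1.4, -0.9, 3.0]
gripper_width: 0.0431
gripper_force: 61.7
```

```bash
python3 -m inch '30 0 0 0.03 0 0 0;60 0 0 0 0 0 0;70 0 0 0 0 0 0;70 0 0 0 0 0 0;70 0 0 0 0 0 0;70 0 0 -0.6 0 0 0;70 0 0 -1 0 0 0;70 0 0 -1 0 0 0;70 0 0 -1 0 0 0;70 0 0 -0.8 0 0 0;70 0 0 0 0 0 0'
python3 need.py .423 .1152 .18 115.2 .423 .1152 .07
```

```text
clock: 9.8
eef_pos: [0.5407, 0.104, 0.1933]
ee_rot: [3.137, 0.002, 2.011]
force: [1.0, 0.6, 0.7]
gripper_width: 0.0703
gripper_force: 0.0
t 9.8 pos [0.5407 0.104  0.1933] rpy [1.797e+02 1.000e-01 1.152e+02] F [1.  0.6 0.7] w 0.0703 0.0 j [ 0.53  0.33 -0.96  1.68  0.28  1.28 -0.04]
turn units [0.03 0.01 0.  ]
to [0.423, 0.1152, 0.18] units after turn [ 2.41 -4.07  0.53]
to [0.423, 0.1152, 0.07] units after turn [-0.  -0.   4.4]
```

```bash
python3 -m inch '70 0.48 -0.8 0 0 0 0;70 0.48 -0.8 0 0 0 0;70 0.48 -0.8 0 0 0 0;70 0.48 -0.8 0 0 0 0;70 0.49 -0.87 0.5 0 0 0;70 0 0 0.2 0 0 0;70 0 0 0 0 0 0;70 0 0 0 0 0 0'
python3 need.py .423 .1152 .07 115.2
python3 - <<'E'
from h import *
o=[capture(n)["frame"][y:y+150,x:x+150,::-1] for n,x,y in(("top",220,120),("scene",220,130))]
cv2.imwrite("pics/g2.png",cv2.resize(np.hstack(o),None,fx=2.6,fy=2.6,interpolation=cv2.INTER_CUBIC))
E
```

```text
clock: 10.6
eef_pos: [0.4223, 0.1145, 0.1724]
ee_rot: [3.141, -0.0, 2.01]
force: [0.0, 0.5, -0.2]
gripper_width: 0.0699
gripper_force: 0.0
t 10.6 pos [0.4223 0.1145 0.1724] rpy [180.   -0.  115.2] F [ 0.   0.5 -0.2] w 0.0699 0.0 j [ 0.69  0.01 -1.04  1.96  0.01  1.17  0.08]
turn units [ 0. -0. -0.]
to [0.423, 0.1152, 0.07] units after turn [0.01 0.04 4.1 ]
```

View pics/g2.png

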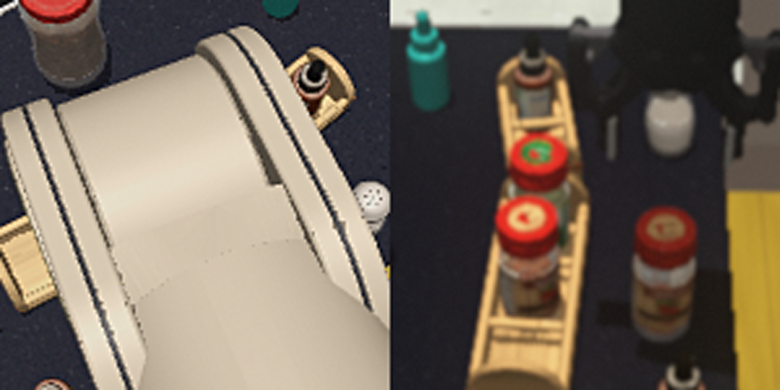

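The green jar stands upright in the right bay (scene crop (538,170)) and the brown jar is still in the row at (665,270). I go down on it.

```bash
python3 -m inch '70 0.01 0.04 1 0 0 0;70 0 0 1 0 0 0;70 0 0 1 0 0 0;70 0 0 0.7 0 0 0;70 0 0 0.4 0 0 0;70 0 0 0 0 0 0;30 0 0 0 0 0 0;30 0 0 0 0 0 0;30 0 0 0 0 0 0;30 0 0 0 0 0 0;30 0 0 0 0 0 0;30 0 0 0 0 0 0'
python3 need.py .423 .1152 .165 115.2 .4845 .2184 .165 .4845 .2184 .082
```

```text
clock: 11.9
eef_pos: [0.4232, 0.1152, 0.0707]
ee_rot: [3.14, 0.001, 2.01]
force: [-3.3, -0.1, 7.4]
gripper_width: 0.0434
gripper_force: 60.2
t 11.9 pos [0.4232 0.1152 0.0707] rpy [1.799e+02 1.000e-01 1.152e+02] F [-3.3 -0.1  7.4] w 0.0434 60.2 j [ 0.6   0.22 -1.02  2.07  0.23  0.97 -0.11]
turn units [ 0.01  0.01 -0.  ]
to [0.423, 0.1152, 0.165] units after turn [ 0.   -0.01 -3.77]
to [0.4845, 0.2184, 0.165] units after turn [2.69 3.98 0.  ]
to [0.4845, 0.2184, 0.082] units after turn [-0.   -0.    3.32]
```

```bash
python3 -m inch '30 0 0 -0.5 0 0 0;30 0 0 -0.9 0 0 0;30 0 0 -0.9 0 0 0;30 0 0 -0.9 0 0 0;30 0 0 -0.9 0 0 0;30 0 0 -0.7 0 0 0;30 0.49 0.66 0 0 0 0;30 0.55 0.83 0 0 0 0;30 0.55 0.83 0 0 0 0;30 0.55 0.83 0 0 0 0;30 0.55 0.83 0 0 0 0;30 0 0 0 0 0 0;30 0 0 0 0 0 0;30 0 0 0 0 0 0'
python3 need.py .4845 .2184 .165 115.2 .4845 .2184 .082
```

```text
clock: 13.3
eef_pos: [0.4836, 0.2175, 0.19]
ee_rot: [-3.142, 0.001, 2.01]
force: [0.6, -0.6, -1.0]
gripper_width: 0.0429
gripper_force: 61.4
t 13.3 pos [0.4836 0.2175 0.19  ] rpy [-1.800e+02  1.000e-01  1.152e+02] F [ 0.6 -0.6 -1. ] w 0.0429 61.4 j [ 0.42  0.33 -1.09  1.72  0.3   1.27 -0.3 ]
turn units [-0.    0.01 -0.  ]
to [0.4845, 0.2184, 0.165] units after turn [0.02 0.05 1.  ]
to [0.4845, 0.2184, 0.082] units after turn [-0.   -0.    3.32]
```

```bash
python3 -m inch '30 0.02 0.05 0.8 0 0 0;30 0 0 0.8 0 0 0;30 0 0 0.8 0 0 0;30 0 0 0.7 0 0 0;30 0 0 0.5 0 0 0;30 0 0 0.4 0 0 0;30 0 0 0.3 0 0 0;30 0 0 0 0 0 0;30 0 0 0.05 0 0 0;30 0 0 0.05 0 0 0;30 0 0 0 0 0 0'
python3 need.py .4845 .2184 .0787 115.2
```

```text
clock: 14.4
eef_pos: [0.4849, 0.2194, 0.0798]
ee_rot: [3.141, 0.0, 2.011]
force: [0.2, 0.5, -2.3]
gripper_width: 0.0434
gripper_force: 61.4
t 14.4 pos [0.4849 0.2194 0.0798] rpy [180.    0.  115.2] F [ 0.2  0.5 -2.3] w 0.0434 61.4 j [ 0.33  0.46 -1.    1.84  0.44  1.09 -0.4 ]
turn units [ 0.  0. -0.]
to [0.4845, 0.2184, 0.0787] units after turn [-0.03 -0.03  0.04]
```

```bash
python3 -m inch '30 0 0 0.04 0 0 0;30 0 0 0.04 0 0 0;30 0 0 0 0 0 0'
python3 -m inch '60 0 0 0 0 0 0;70 0 0 0 0 0 0;70 0 0 0 0 0 0;70 0 0 0 0 0 0;70 0 0 -0.6 0 0 0;70 0 0 -1 0 0 0;70 0 0 -1 0 0 0;70 0 0 -1 0 0 0;70 0 0 -1 0 0 0;70 0 0 0 0 0 0'
python3 need.py .5165 -.0603 .19 115.2  .5165 -.0603 .053
```

```text
clock: 14.7
eef_pos: [0.485, 0.2196, 0.0787]
ee_rot: [3.141, 0.001, 2.011]
force: [-4.4, -1.8, 11.9]
gripper_width: 0.0433
gripper_force: 62.8
clock: 15.7
eef_pos: [0.486, 0.2206, 0.1967]
ee_rot: [3.136, 0.001, 2.011]
force: [0.2, 0.6, -0.6]
gripper_width: 0.07
gripper_force: 0.0
t 15.7 pos [0.486  0.2206 0.1967] rpy [179.7   0.  115.2] F [ 0.2  0.6 -0.6] w 0.07 0.0 j [ 0.42  0.32 -1.09  1.71  0.3   1.28 -0.3 ]
turn units [0.04 0.01 0.  ]
to [0.5165, -0.0603, 0.19] units after turn [-10.69  -3.68   0.27]
to [0.5165, -0.0603, 0.053] units after turn [-0.   -0.    5.48]
```

```bash
python3 -m inch '70 -0.9 -0.31 0 0 0 0;70 -0.9 -0.31 0 0 0 0;70 -0.9 -0.31 0 0 0 0;70 -0.9 -0.31 0 0 0 0;70 -0.9 -0.31 0 0 0 0;70 -0.9 -0.31 0 0 0 0;70 -0.9 -0.31 0 0 0 0;70 -0.9 -0.31 0 0 0 0;70 -0.9 -0.31 0 0 0 0;70 -0.9 -0.31 0 0 0 0;70 -0.9 -0.31 0 0 0 0;70 -0.79 -0.27 0.27 0 0 0;70 0 0 0 0 0 0;70 0 0 0 0 0 0'
python3 need.py .5165 -.0603 .051 115.2
python3 - <<'E'
from h import *
o=[capture(n)["frame"][y:y+170,x:x+170,::-1] for n,x,y in(("top",150,150),("scene",220,130))]
cv2.imwrite("pics/g3.png",cv2.resize(np.hstack(o),None,fx=2.3,fy=2.3,interpolation=cv2.INTER_CUBIC))
E
```

```text
clock: 17.1
eef_pos: [0.515, -0.0614, 0.1859]
ee_rot: [-3.142, -0.001, 2.01]
force: [-0.3, 0.7, -0.6]
gripper_width: 0.0702
gripper_force: 0.0
t 17.1 pos [ 0.515  -0.0614  0.1859] rpy [-180.    -0.   115.2] F [-0.3  0.7 -0.6] w 0.0702 0.0 j [ 0.91  0.26 -0.99  1.76  0.23  1.24  0.3 ]
turn units [-0. -0. -0.]
to [0.5165, -0.0603, 0.051] units after turn [0.01 0.07 5.39]
```

View pics/g3.png

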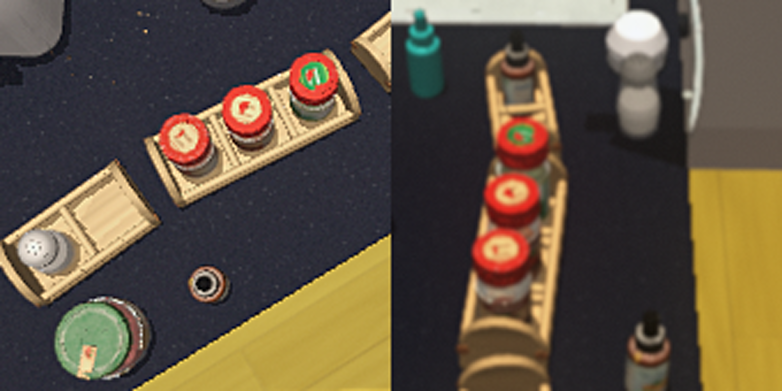

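All three spice jars stand in the rack (top crop (187,140), (247,108), (314,78)). Next the shaker.

```bash
python3 -m inch '70 0.01 0.07 1 0 0 0;65 0 0 1 0 0 0;65 0 0 1 0 0 0;65 0 0 1 0 0 0;65 0 0 0.8 0 0 0;65 0 0 0.6 0 0 0;65 0 0 0 0 0 0;20 0 0 0 0 0 0;20 0 0 0 0 0 0;20 0 0 0 0 0 0;20 0 0 0 0 0 0;20 0 0 0 0 0 0;20 0 0 0 0 0 0;20 0 0 0 0 0 0'
python3 need.py .5165 -.0603 .19 124.4 .43 .15 .19 .430 .303 .19 .43 .303 .059
```

```text
clock: 18.6
eef_pos: [0.5171, -0.0613, 0.0524]
ee_rot: [-3.141, 0.002, 2.01]
force: [-5.7, -1.5, 10.7]
gripper_width: 0.0331
gripper_force: 55.4
t 18.6 pos [ 0.5171 -0.0613  0.0524] rpy [-1.800e+02  1.000e-01  1.152e+02] F [-5.7 -1.5 10.7] w 0.0331 55.4 j [ 0.8   0.44 -0.9   1.89  0.41  1.01  0.16]
turn units [-0.    0.01 -1.15]
to [0.5165, -0.0603, 0.19] units after turn [ 0.04  0.   -5.5 ]
to [0.43, 0.15, 0.19] units after turn [8.9 1.9 0. ]
to [0.43, 0.303, 0.19] units after turn [5.05 3.46 0.  ]
to [0.43, 0.303, 0.059] units after turn [ 0.   -0.    5.24]
```

```bash
python3 -m inch '20 0 0 -0.5 0 0 0;20 0 0 -1 0 0 0;20 0 0 -1 0 0 0;20 0 0 -1 0 0 0;20 0 0 -1 0 0 0;20 0 0 -0.7 0 0 0;20 0 0 -0.3 0 0 -0.4;20 0 0 0 0 0 -0.4;20 0 0 0 0 0 -0.35;20 0 0 0 0 0 0'
python3 need.py .43 .15 .19 124.4 .430 .303 .19 .43 .303 .062
```

```text
clock: 19.6
eef_pos: [0.517, -0.0605, 0.1894]
ee_rot: [3.141, 0.001, 2.172]
force: [0.0, 0.0, -1.0]
gripper_width: 0.0321
gripper_force: 58.7
t 19.6 pos [ 0.517  -0.0605  0.1894] rpy [1.800e+02 1.000e-01 1.245e+02] F [ 0.  0. -1.] w 0.0321 58.7 j [ 0.93  0.27 -1.02  1.75  0.24  1.25  0.45]
turn units [0.01 0.01 0.01]
to [0.43, 0.15, 0.19] units after turn [ 8.91  1.89 -0.02]
to [0.43, 0.303, 0.19] units after turn [5.05 3.46 0.  ]
to [0.43, 0.303, 0.062] units after turn [ 0.   -0.    5.12]
```

```bash
python3 -m inch '20 0.5 0.1 0 0 0 0;20 0.9 0.19 0 0 0 0;20 0.9 0.19 0 0 0 0;20 0.9 0.19 0 0 0 0;20 0.9 0.19 0 0 0 0;20 0.9 0.19 0 0 0 0;20 0.9 0.19 0 0 0 0;20 0.9 0.19 0 0 0 0;20 0.9 0.19 0 0 0 0;20 0.9 0.19 0 0 0 0;20 0.31 0.08 0 0 0 0;20 0.8 0.55 0 0 0 0;20 0.85 0.58 0 0 0 0;20 0.85 0.58 0 0 0 0;20 0.85 0.58 0 0 0 0;20 0.85 0.58 0 0 0 0;20 0.85 0.58 0 0 0 0;20 0 0 0 0 0 0;20 0 0 0 0 0 0;20 0 0 0 0 0 0'
python3 need.py  .43 .303 .065 124.4
python3 - <<'E'
from h import *
o=[capture(n)["frame"][y:y+170,x:x+170,::-1] for n,x,y in(("top",130,170),("scene",220,240))]
cv2.imwrite("pics/g4.png",cv2.resize(np.hstack(o),None,fx=2.3,fy=2.3,interpolation=cv2.INTER_CUBIC))
E
```

```text
clock: 21.6
eef_pos: [0.4299, 0.3018, 0.1881]
ee_rot: [-3.141, 0.001, 2.17]
force: [0.3, -0.6, -1.0]
gripper_width: 0.0319
gripper_force: 58.8
t 21.6 pos [0.4299 0.3018 0.1881] rpy [-180.     0.   124.3] F [ 0.3 -0.6 -1. ] w 0.0319 58.8 j [ 0.3   0.35 -1.18  1.74  0.34  1.28 -0.36]
turn units [-0.    0.01 -0.01]
to [0.43, 0.303, 0.065] units after turn [0.04 0.03 4.92]
```

View pics/g4.png

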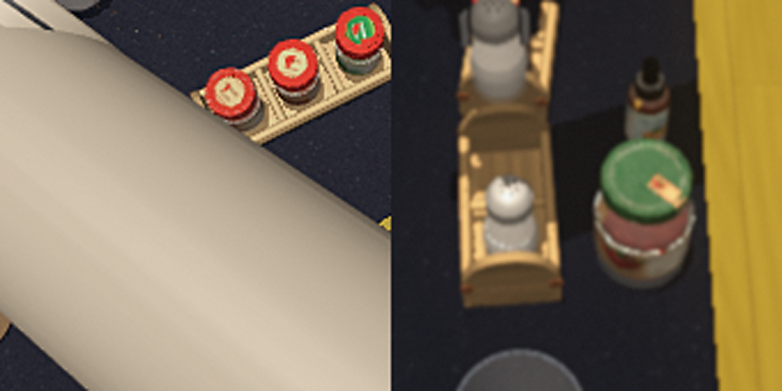

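The shaker hangs upright (scene crop (498,60)) over the free bay. Lowering.

```bash
python3 -m inch '20 0.04 0.03 0.9 0 0 0;20 0 0 0.9 0 0 0;20 0 0 0.9 0 0 0;20 0 0 0.8 0 0 0;20 0 0 0.6 0 0 0;20 0 0 0.5 0 0 0;20 0 0 0.35 0 0 0;20 0 0 0 0 0 0;20 0 0 0.05 0 0 0;20 0 0 0.05 0 0 0;20 0 0 0 0 0 0'
python3 need.py  .43 .303 .0604 124.4
```

```text
clock: 22.8
eef_pos: [0.43, 0.3041, 0.0624]
ee_rot: [3.141, 0.0, 2.171]
force: [0.2, 0.1, -0.2]
gripper_width: 0.0318
gripper_force: 58.8
t 22.8 pos [0.43   0.3041 0.0624] rpy [180.    0.  124.4] F [ 0.2  0.1 -0.2] w 0.0318 58.8 j [ 0.18  0.51 -1.06  1.86  0.5   1.07 -0.48]
turn units [ 0.  0. -0.]
to [0.43, 0.303, 0.0604] units after turn [-0.04 -0.02  0.08]
```

```bash
python3 -m inch '20 0 0 0.04 0 0 0;20 0 0 0.04 0 0 0;20 0 0 0.03 0 0 0;20 0 0 0 0 0 0'
python3 need.py  .43 .303 .0604 124.4
```

```text
clock: 23.2
eef_pos: [0.4301, 0.3047, 0.0614]
ee_rot: [3.14, 0.001, 2.171]
force: [-7.4, -5.5, 24.1]
gripper_width: 0.0317
gripper_force: 63.1
t 23.2 pos [0.4301 0.3047 0.0614] rpy [1.799e+02 1.000e-01 1.244e+02] F [-7.4 -5.5 24.1] w 0.0317 63.1 j [ 0.18  0.51 -1.06  1.86  0.51  1.07 -0.48]
turn units [0.01 0.01 0.  ]
to [0.43, 0.303, 0.0604] units after turn [-0.05 -0.04  0.04]
```

```bash
python3 -m inch '20 0 0 -0.04 0 0 0;40 0 0 0 0 0 0;60 0 0 0 0 0 0;60 0 0 0 0 0 0;60 0 0 0 0 0 0;60 0 0 -0.6 0 0 0;60 0 0 -1 0 0 0;60 0 0 -1 0 0 0;60 0 0 -1 0 0 0;60 0 0 -1 0 0 0;60 0 0 0 0 0 0'
python3 need.py  .3585 .2005 .17 124.4 .3585 .2005 .0475
```

```text
clock: 24.3
eef_pos: [0.4308, 0.3055, 0.1793]
ee_rot: [3.136, 0.001, 2.172]
force: [-0.2, 0.2, -0.4]
gripper_width: 0.0597
gripper_force: 0.0
t 24.3 pos [0.4308 0.3055 0.1793] rpy [179.7   0.  124.4] F [-0.2  0.2 -0.4] w 0.0597 0.0 j [ 0.29  0.37 -1.17  1.75  0.36  1.26 -0.37]
turn units [0.04 0.   0.  ]
to [0.3585, 0.2005, 0.17] units after turn [-1.83 -4.76  0.37]
to [0.3585, 0.2005, 0.0475] units after turn [ 0.  -0.   4.9]
```

```bash
python3 -m inch '60 -0.3 -0.8 0 0 0 0;60 -0.3 -0.8 0 0 0 0;60 -0.3 -0.8 0 0 0 0;60 -0.3 -0.8 0 0 0 0;60 -0.3 -0.8 0 0 0 0;60 -0.33 -0.76 0.3 0 0 0;60 0 0 0 0 0 0;60 0 0 0 0 0 0'
python3 need.py  .3585 .2005 .0475 124.4
python3 - <<'E'
from h import *
o=[capture(n)["frame"][y:y+170,x:x+170,::-1] for n,x,y in(("top",130,170),("scene",220,230))]
cv2.imwrite("pics/g5.png",cv2.resize(np.hstack(o),None,fx=2.3,fy=2.3,interpolation=cv2.INTER_CUBIC))
E
```

```text
clock: 25.1
eef_pos: [0.3577, 0.1987, 0.1681]
ee_rot: [3.141, 0.003, 2.17]
force: [-0.1, 0.5, -0.2]
gripper_width: 0.06
gripper_force: 0.0
t 25.1 pos [0.3577 0.1987 0.1681] rpy [1.800e+02 1.000e-01 1.243e+02] F [-0.1  0.5 -0.2] w 0.06 0.0 j [ 0.77 -0.14 -1.27  2.03 -0.15  1.16  0.16]
turn units [ 0.    0.02 -0.01]
to [0.3585, 0.2005, 0.0475] units after turn [0.04 0.07 4.82]
```

View pics/g5.png

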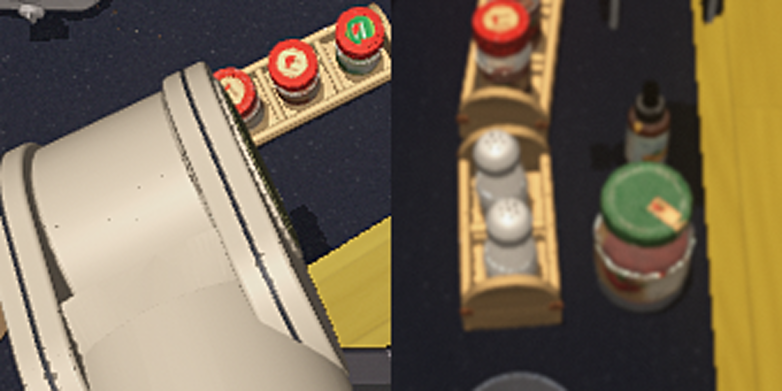

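Both shakers stand in their rack (scene crop (497,165), (509,235)) and the bottle is still at (648,130). I pick it up now.

```bash
python3 -m inch '60 0.04 0.07 0.9 0 0 0;60 0 0 0.9 0 0 0;60 0 0 0.9 0 0 0;60 0 0 0.9 0 0 0;60 0 0 0.7 0 0 0;60 0 0 0.5 0 0 0;60 0 0 0 0 0 0;60 0 0 0 0 0 0'
python3 need.py  .3585 .2005 .0475 124.4
```

```text
clock: 26.0
eef_pos: [0.3581, 0.2021, 0.048]
ee_rot: [3.142, -0.003, 2.173]
force: [1.1, -0.5, 0.2]
gripper_width: 0.0598
gripper_force: 0.0
t 26.0 pos [0.3581 0.2021 0.048 ] rpy [ 1.800e+02 -1.000e-01  1.245e+02] F [ 1.1 -0.5  0.2] w 0.0598 0.0 j [ 0.56  0.28 -1.26  2.15  0.33  0.93 -0.28]
turn units [ 0.   -0.02  0.01]
to [0.3585, 0.2005, 0.0475] units after turn [-0.06 -0.02  0.02]
```

```bash
python3 -m inch '30 -0.06 -0.02 0 0 0 0;10 0 0 0 0 0 0;10 0 0 0 0 0 0;10 0 0 0 0 0 0;10 0 0 0 0 0 0;10 0 0 0 0 0 0;10 0 0 0 0 0 0'
python3 need.py  .3585 .2005 .19 128 .45 .04 .19 .5901 .02 .19
```

```text
clock: 26.7
eef_pos: [0.3595, 0.1994, 0.0487]
ee_rot: [3.14, 0.001, 2.171]
force: [-1.1, -0.6, 6.5]
gripper_width: 0.0292
gripper_force: 58.7
t 26.7 pos [0.3595 0.1994 0.0487] rpy [1.799e+02 1.000e-01 1.244e+02] F [-1.1 -0.6  6.5] w 0.0292 58.7 j [ 0.57  0.28 -1.26  2.15  0.33  0.93 -0.28]
turn units [ 0.01  0.01 -0.45]
to [0.3585, 0.2005, 0.19] units after turn [ 0.06 -0.   -5.65]
to [0.45, 0.04, 0.19] units after turn [-7.31 -1.07 -0.  ]
to [0.5901, 0.02, 0.19] units after turn [-4.08  3.92  0.  ]
```

Opening 29 mm means the pads caught the shoulder. I open, go up 8 mm and regrip on the collar.

```bash
python3 -m inch '50 0 0 0 0 0 0;50 0 0 0 0 0 0;50 0 0 0 0 0 0;50 0 0 -0.34 0 0 0;50 0 0 0 0 0 0;10 0 0 0 0 0 0;10 0 0 0 0 0 0;10 0 0 0 0 0 0;10 0 0 0 0 0 0;10 0 0 0 0 0 0;10 0 0 0 0 0 0'
python3 need.py  .3585 .2005 .19 128 .45 .04 .19 .5901 .02 .19
```

```text
clock: 27.8
eef_pos: [0.3598, 0.2, 0.0569]
ee_rot: [3.139, 0.0, 2.171]
force: [2.1, 1.3, 5.7]
gripper_width: 0.0259
gripper_force: 52.8
t 27.8 pos [0.3598 0.2    0.0569] rpy [179.9   0.  124.4] F [2.1 1.3 5.7] w 0.0259 52.8 j [ 0.59  0.26 -1.28  2.14  0.31  0.95 -0.26]
turn units [ 0.02  0.   -0.45]
to [0.3585, 0.2005, 0.19] units after turn [ 0.05 -0.03 -5.32]
to [0.45, 0.04, 0.19] units after turn [-7.31 -1.07 -0.  ]
to [0.5901, 0.02, 0.19] units after turn [-4.08  3.92  0.  ]
```

```bash
python3 -m inch '45 0 0 0 0 0 0;45 0 0 0 0 0 0;45 0 0 -0.18 0 0 0;45 0 0 0 0 0 0;10 0 0 0 0 0 0;10 0 0 0 0 0 0;10 0 0 0 0 0 0;10 0 0 0 0 0 0;10 0 0 0 0 0 0;10 0 0 0 0 0 0'
python3 need.py  .3585 .2005 .19 128 .45 .04 .19 .5901 .02 .19
```

```text
clock: 28.8
eef_pos: [0.359, 0.1995, 0.061]
ee_rot: [3.141, 0.0, 2.171]
force: [1.9, 0.7, 3.8]
gripper_width: 0.0217
gripper_force: 52.1
t 28.8 pos [0.359  0.1995 0.061 ] rpy [180.    0.  124.4] F [1.9 0.7 3.8] w 0.0217 52.1 j [ 0.61  0.25 -1.29  2.14  0.3   0.95 -0.24]
turn units [ 0.01  0.   -0.45]
to [0.3585, 0.2005, 0.19] units after turn [ 0.04  0.01 -5.16]
to [0.45, 0.04, 0.19] units after turn [-7.31 -1.07 -0.  ]
to [0.5901, 0.02, 0.19] units after turn [-4.08  3.92  0.  ]
```

Now on the collar. Lift, turn 3.6° and look numerically.

```bash
python3 -m inch '10 0 0 -0.4 0 0 0;10 0 0 -0.8 0 0 0;10 0 0 -0.9 0 0 0;10 0 0 -0.9 0 0 0;10 0 0 -0.9 0 0 0;10 0 0 -0.8 0 0 -0.2;10 0 0 -0.4 0 0 -0.25;10 0 0 0 0 0 0'
python3 need.py .45 .04 .19 128 .5901 .02 .19
```

```text
clock: 29.6
eef_pos: [0.3589, 0.1991, 0.1888]
ee_rot: [3.141, 0.002, 2.234]
force: [1.3, 0.5, -0.7]
gripper_width: 0.0216
gripper_force: 56.7
t 29.6 pos [0.3589 0.1991 0.1888] rpy [1.80e+02 1.00e-01 1.28e+02] F [ 1.3  0.5 -0.7] w 0.0216 56.7 j [ 0.81 -0.2  -1.26  1.99 -0.21  1.22  0.28]
turn units [0.   0.01 0.  ]
to [0.45, 0.04, 0.19] units after turn [-7.26 -1.04 -0.05]
to [0.5901, 0.02, 0.19] units after turn [-4.08  3.92  0.  ]
```

```bash
python3 -m inch '10 -0.6 -0.09 0 0 0 0;10 -0.9 -0.13 0 0 0 0;10 -0.9 -0.13 0 0 0 0;10 -0.9 -0.13 0 0 0 0;10 -0.9 -0.13 0 0 0 0;10 -0.9 -0.13 0 0 0 0;10 -0.9 -0.13 0 0 0 0;10 -0.9 -0.13 0 0 0 0;10 -0.36 -0.04 0 0 0 0;10 -0.75 0.72 0 0 0 0;10 -0.8 0.77 0 0 0 0;10 -0.8 0.77 0 0 0 0;10 -0.8 0.77 0 0 0 0;10 -0.8 0.77 0 0 0 0;10 -0.13 0.12 0 0 0 0;10 0 0 0 0 0 0;10 0 0 0 0 0 0;10 0 0 0 0 0 0'
python3 need.py .5901 .02 .074 128
python3 - <<'E'
from h import *
for n in("top","scene"): cv2.imwrite(f"pics/b_{n}.png",capture(n)["frame"][:,:,::-1])
# held bottle: compare bulb/label pixels via projection of expected tip & foot
s=observe();p=np.array(s["eef_pos"])
for n in("top","scene"):
    c=capture(n);h=cv2.cvtColor(c["frame"],cv2.COLOR_RGB2HSV)
    for z in(0,.03,.05):
        q=np.array(c["R"])@np.array([p[0],p[1],p[2]-.061+z])+c["t"];u,v=q[0]/q[2]*c["fx"]+c["cx"],q[1]/q[2]*c["fy"]+c["cy"];iv=int(round(v));iu=int(round(u))
        print(n,z,round(u,1),round(v,1),[tuple(int(k) for k in c["frame"][iv,x]) for x in range(iu-14,iu+15,2)])
E
```

```text
clock: 31.4
eef_pos: [0.5893, 0.0202, 0.1884]
ee_rot: [-3.141, 0.0, 2.234]
force: [-0.1, -0.3, -0.6]
gripper_width: 0.0218
gripper_force: 55.8
t 31.4 pos [0.5893 0.0202 0.1884] rpy [-180.    0.  128.] F [-0.1 -0.3 -0.6] w 0.0218 55.8 j [ 0.67  0.47 -1.02  1.58  0.41  1.33  0.26]
turn units [-0.  0.  0.]
to [0.5901, 0.02, 0.074] units after turn [-0.03  0.02  4.57]
top 0 326.5 157.0 [(43, 44, 54), (36, 41, 55), (98, 82, 63), (75, 75, 67), (88, 91, 86), (100, 103, 97), (109, 113, 99), (83, 66, 53), (50, 17, 0), (53, 20, 6), (93, 101, 84), (89, 80, 70), (81, 35, 18), (106, 66, 49), (117, 88, 75)]
top 0.03 328.4 152.2 [(46, 44, 56), (46, 45, 56), (56, 58, 60), (63, 47, 33), (100, 68, 56), (135, 110, 95), (38, 27, 21), (27, 25, 20), (15, 10, 13), (90, 86, 84), (88, 85, 81), (29, 27, 32), (21, 21, 23), (19, 21, 23), (28, 26, 31)]
top 0.05 329.7 148.7 [(47, 46, 58), (46, 46, 58), (62, 33, 9), (125, 99, 83), (4, 2, 0), (41, 36, 33), (148, 138, 128), (130, 120, 108), (34, 34, 35), (55, 53, 55), (32, 34, 32), (25, 26, 29), (21, 22, 24), (42, 41, 44), (39, 37, 41)]
scene 0 276.7 150.1 [(40, 40, 43), (36, 37, 41), (38, 37, 43), (63, 59, 53), (97, 92, 81), (95, 97, 89), (90, 87, 78), (81, 65, 52), (84, 66, 52), (98, 76, 55), (87, 77, 65), (61, 58, 53), (38, 38, 42), (40, 39, 43), (39, 39, 43)]
scene 0.03 276.3 138.6 [(176, 175, 165), (176, 175, 166), (176, 176, 166), (160, 158, 149), (99, 93, 80), (107, 107, 90), (101, 105, 91), (104, 106, 90), (106, 110, 94), (101, 107, 92), (97, 100, 88), (86, 85, 77), (170, 169, 160), (191, 190, 180), (190, 191, 180)]
scene 0.05 276.0 130.7 [(214, 216, 201), (214, 216, 201), (216, 218, 203), (189, 191, 175), (98, 73, 54), (143, 109, 60), (91, 69, 52), (71, 54, 46), (74, 57, 48), (85, 63, 52), (88, 62, 51), (97, 87, 77), (209, 212, 195), (222, 224, 209), (221, 223, 208)]
```

```bash
python3 -m inch '10 -0.03 0.02 0.8 0 0 0;10 0 0 0.8 0 0 0;10 0 0 0.7 0 0 0;10 0 0 0.6 0 0 0;10 0 0 0.4 0 0 0;10 0 0 0.3 0 0 0;10 0 0 0.2 0 0 0;10 0 0 0.1 0 0 0;10 0 0 0.1 0 0 0;10 0 0 0.1 0 0 0;10 0 0 0 0 0 0'
python3 need.py .5901 .02 .069 128
```

```text
clock: 32.7
eef_pos: [0.5908, 0.0199, 0.0857]
ee_rot: [-3.142, 0.0, 2.234]
force: [0.6, -0.5, -1.1]
gripper_width: 0.0216
gripper_force: 55.8
t 32.7 pos [0.5908 0.0199 0.0857] rpy [-180.    0.  128.] F [ 0.6 -0.5 -1.1] w 0.0216 55.8 j [ 0.63  0.57 -0.96  1.68  0.5   1.16  0.2 ]
turn units [-0.  0.  0.]
to [0.5901, 0.02, 0.069] units after turn [ 0.02 -0.02  0.67]
```

Past the rail tops with no contact.

```bash
python3 -m inch '10 0 0 0.2 0 0 0;10 0 0 0.2 0 0 0;10 0 0 0.12 0 0 0;10 0 0 0.06 0 0 0;10 0 0 0.05 0 0 0;10 0 0 0.03 0 0 0;10 0 0 0.02 0 0 0;10 0 0 0 0 0 0'
python3 need.py .5901 .02 .069 128
```

```text
clock: 33.5
eef_pos: [0.5911, 0.0199, 0.0693]
ee_rot: [3.141, 0.001, 2.234]
force: [-0.9, -0.6, 5.7]
gripper_width: 0.0218
gripper_force: 56.8
t 33.5 pos [0.5911 0.0199 0.0693] rpy [180.   0. 128.] F [-0.9 -0.6  5.7] w 0.0218 56.8 j [ 0.62  0.59 -0.94  1.69  0.52  1.13  0.19]
turn units [ 0.  0. -0.]
to [0.5901, 0.02, 0.069] units after turn [ 0.03 -0.03  0.01]
```

```bash
python3 -m inch '30 0 0 0 0 0 0;50 0 0 0 0 0 0;50 0 0 0 0 0 0;50 0 0 0 0 0 0;50 0 0 -0.5 0 0 0;50 0 0 -0.9 0 0 0;50 0 0 -1 0 0 0;50 0 0 -1 0 0 0;50 0 0 -1 0 0 0;50 0 0 -0.8 0 0 0;50 0 0 0 0 0 0;50 -1 -0.3 0 0 0 0;50 -1 -0.3 0 0 0 0;50 -1 -0.3 0 0 0 0;50 -1 -0.3 0 0 0 0;50 -1 -0.3 0 0 0 0;50 -1 -0.3 0 0 0 0;50 -1 -0.3 0 0 0 0;50 -1 -0.3 0 0 0 0;50 0 0 0 0 0 0'
python3 -m inch '50 -1 -0.3 0 0 0 0;50 -1 -0.3 0 0 0 0;50 -1 -0.3 0 0 0 0;50 -1 -0.3 0 0 0 0;50 -1 -0.3 0 0 0 0;50 -0.5 0 0 0 0 0;50 0 0 0 0 0 0;50 0 0 0 0 0 0'
python3 - <<'E'
from h import *
S,T=capture("scene"),capture("top")
print([tuple(map(float,a[0])) for a in reds(S)]);print([tuple(map(float,a[0])) for a in reds(T)])
# dark bulb blobs (near-black) around the bottle rack in the top view, against the wood/brown
for n,c,(x0,y0,x1,y1) in(("top",T,(300,130,362,195)),("scene",S,(255,135,300,200))):
    g=c["frame"][y0:y1,x0:x1].max(2);m=cv2.morphologyEx((g<32).astype(np.uint8),cv2.MORPH_OPEN,np.ones((2,2)))
    k,_,st,ce=cv2.connectedComponentsWithStats(m)
    for i in range(1,k):
        if st[i,4]>8: print(n,ce[i]+[x0,y0],st[i])
for nm,P in(("bottle",(.591,.02)),("racked",(.6185,-.0165))):
  for c in(T,S):
    for z in(.008+.062+.0075,.105):
        q=np.array(c["R"])@np.array([*P,z])+c["t"];print(nm,z,np.round([q[0]/q[2]*c["fx"]+c["cx"],q[1]/q[2]*c["fy"]+c["cy"]],1))
cv2.imwrite("pics/fin.png",T["frame"][:,:,::-1])
E
```

```text
clock: 35.5
eef_pos: [0.6668, -0.1793, 0.1977]
ee_rot: [-3.14, 0.0, 2.229]
force: [0.1, -0.9, 0.2]
gripper_width: 0.0501
gripper_force: 0.0
clock: 36.3
eef_pos: [0.7218, -0.3046, 0.1985]
ee_rot: [3.141, -0.001, 2.235]
force: [-0.4, 0.0, 0.0]
gripper_width: 0.0498
gripper_force: 0.0
[(269.5, 228.7), (276.2, 191.4), (189.7, 174.4)]
[(229.6, 209.7), (256.6, 197.7), (285.7, 183.5), (240.3, 113.0)]
top [342.05405405 147.67567568] [39 14  7  8 37]
top [323.90625 163.34375] [22 30  5  8 32]
scene [278.26315789 165.15789474] [22 28  4  6 19]
bottle 0.07750000000000001 [323.6 163.6]
bottle 0.105 [325.1 159.7]
bottle 0.07750000000000001 [276.8 167.9]
bottle 0.105 [276.4 158.1]
racked 0.07750000000000001 [339.7 151.4]
racked 0.105 [341.8 147.1]
racked 0.07750000000000001 [275.2 153.9]
racked 0.105 [274.8 144.1]
```

The bottle's bulb is seen where an upright bottle in its bay should be, and the racked items have not moved. The arm is clear, so I hand in.

```bash
python3 -c "
from cell import sign_off;print(sign_off())"
```

```text
the job is handed in; nothing more can be done
None
```

I put both spice jars, the salt shaker and the dropper bottle upright on the floor boards of free bays in their own racks, saw no shift in the already racked items, and handed the job in at about 36 s; no verdict was shown.

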